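Slide the failed board out of its test nest into the reject bin

ROBOT

A 6-joint arm with a two-finger parallel gripper is mounted at the origin on the work surface. World frame = base frame: x ahead of the robot, y to its left, z up, the work surface at z = 0. Lengths are in m, angles in degrees, forces in N, time in s.
With the tool pointing down it reaches from about 0.4 to 0.825 m from the base axis. Payload 7 kg.
Tool frame: the origin (TCP) lies on the centre line of the jaws, within the pads' length; the fingertips stand 19 mm ahead of it and the grasp point (between the pads) is the TCP (r.tip_extent is the distance from the TCP to the fingertips, in m); z points along the fingers, y is the line along which they close (so a half turn about z gives the same grasp; the last joint's range is limited). The gripper opens to 88 mm and grips with 3 to 60 N. Pads are 19 mm wide; open, the fingers measure 130 mm over their backs; the gripper's body (78 mm by 193 mm) begins 47 mm behind the grasp point.
Start: joints at [81.251, 20.546, 0.682, 0, -70.136, -16.507], TCP at [0.288, 0.61, 0.246] pointing down, gripper open.
Joint ranges: [-176.03, 176.03], [-82.01, 121.73], [-58.28, 71.71], [-173.87, 95.51], [-174.79, -0.11], [-173.66, 173.66]. Speed limits (degrees/s): [136.94, 136.94, 172.46, 180, 180, 180].

INTERFACE

Orientations are given as [roll, pitch, yaw] about the fixed x, y, z axes, in that order (R = Rz(yaw) Ry(pitch) Rx(roll)).
In Python, from plant import r gives the robot as it stands. The module is installed in compiled form; this text tells all that it offers.
- The arm moves only by the tool jog_arm, never from a script. Its argument "deltas" is a list that holds one entry, the list of rows, each a list of 5 numbers: the opening, from -1 (shut) to 1 (fully open), then the shift along the world's x, y, z in cm, then the turn about the world's z in rad. In form: [[[claw, dx, dy, dz, turn], ...]]. A call has 1 to 8 rows; each row shifts and turns the commanded pose from where the row before left it; what a row does not reach is not made up. A row lasts 1/8 s, in which the tool goes at most 62.5 mm and 10.7 degrees, less where a joint would pass 70% of its speed; a pose out of reach is approached as far as the arm can. A call with a gripper value outside its range is refused whole. The fingers move at their own pace and stop on an object; "force" is the grip in N (left out, the last holds). Time passes only in rows, so rows that do not move let the fingers close. It gives the time, the measured TCP pose, the force, the opening and the grip force at its end, in the units of the state.
- r.get_state(): the state, without advancing time (a new reading comes with each control period).
- r.capture(name): name is "side" or "top" or "wrist"; returns the picture (480x640x3 uint8, blue, green, red); there is no depth.
- r.camera_info(name): a dict with "fx", "fy", "cx", "cy" (pixels), "view" (4x4, takes a point from world to camera coordinates). Camera axes: x right, y up, looking along -z (the intrinsics and any distortion apply to the point x, -y, -z); pixel columns grow to the right and rows downward; lengths in m; the calibration is good to about 2 mm. The wrist camera is an equidistant fisheye: a pixel r from the principal point sees the ray r / f radians off the axis. A picture is of the moment at which its call begins: read the wrist's pose just before it. camera_info takes no time and is no camera call; for the wrist camera it gives the pose at the moment of the call.
- r.close_job(): hands the job in; it is judged then, once.
The state is a dict: "time_s": time; "joints": joint angles; "qd": joint speeds; "joint_torque": joint torques, N m; "tcp_pos": TCP position; "eef_rot": TCP orientation; "contact_force": force on the tool from outside, world axes, zero at the start; "moment": the same for the moment, N m; "gripper_width": finger opening in m; "gripper_force": force on a finger pad.
Only numpy, scipy, OpenCV 4.12 (cv2) and the standard library are available. Lean on these libraries where they do the work, as an engineer would, in place of code of your own. Each camera call takes 0.05 s, during which the arm holds its last target. There are 200 camera calls.

TASK

The module in the test nest has failed: open the gate, slide the module out of the nest across the stand and off the stand's yellow-marked edge so that it drops into the blue reject bin below, then close the gate fully again. Slide the module with light fingertip pressure on its top (20 N at most, or it cracks); do not lift it off the stand, and leave the spool, the meter and the jar where they are.

Things in the scene. Friction and masses are not known exactly. Their poses are not given: they have to be found in the camera images.
- stand: Small raised white table, 180 (x) x 155 (y) mm, fixed on the bench; its top is 120 mm above its origin (below the top, at the feet; adjustable feet: the top stands 112 to 120 mm over the bench). The module is slid along its +y; the drop edge is at y = +75 mm. It carries a black nest on the line x = -30 mm. Top and nest are slippery (friction about 0.25).
- nest (a point): Centre of the nest floor. Walls at both sides and the back are 8 mm high, flush with the module, with no room for a finger beside or behind it; open to the stand's +y. The -x wall is fixed; the +x side is a sprung brass jaw, 7 mm high, pressing on the module with about 9 N, so it drags with about 5 N, less and less until it has moved 90 mm.
- edge (a point): Point on the top surface of the stand, on the nest's centre line, at the middle of the path over the drop edge (yellow strip). Axes as the stand's.
- board: Failed module: plate 60 (x) x 90 (y) x 8 mm, about 160 g, green, black chips and red dot near its +y end; grey rubber pad 44 x 50 mm centred 12 mm to -y of the middle, pad top 8.8 mm above the underside, friction 1.2. Origin: centre of underside. Starts in the nest, axes as the stand's. 10 to 14 N on the pad drags it, over 20 N cracks it; a millimetre of height is worth 5 N or more: go by feel.
- gate (a joint): Position of the sliding gate (m): 0 = closed across the mouth of the nest, 0.075 = fully open; it opens along the stand's +x. Stays where it is left; needs about 3 N to slide. It must be at least 0.068 open to let the module pass with room to spare.
- gate_post (a point): Top centre of the gate's upright red post, 12 mm diameter, 37 mm long, on the middle of the aluminium gate bar (72 mm along x, 10 mm along y, its top 13 mm above the stand's top); this point is 50 mm above the stand's top, 39 mm before the drop edge. With the gate open the bar lies beside the path.
- bin: Blue open reject bin, fixed, 190 x 180 mm outside, walls 5 mm; inner floor 14 mm and rim 79 mm above its origin (centre of its underside). It stands under and beyond the drop edge, its rim about 41 mm below the top of the stand. Nearly parallel to the stand.
- bin_rim (a point): Centre of the bin's mouth, at rim height.
- spool: Solder spool, 48 mm diameter, 36 mm tall, grey with bare metal wire, standing loose on the stand beside the nest (about 85 mm from its centre line, on the +x side). Origin: centre of the underside. Leave alone.
- meter: Yellow hand multimeter lying on the bench, 85 x 165 x 36 mm. Origin: centre of the underside. Leave alone.
- flux: Small jar with a black cap, 48 mm diameter, 62 mm tall, on the bench. Origin: centre of the underside. Leave alone.

How it is judged (in metres and radians):
On the way, in this order (a step that is already met when the one before it is completed fails the run):
1. the gate is slid open (at least 68 mm) with the module still in the nest (value of joint gate above 0.068 m and y of board in the frame of edge below -0.06 m), for 0.1 s.
2. the module has dropped off the edge into the bin (x of board in the frame of bin between -0.09 and 0.09 m and y of board in the frame of bin between -0.085 and 0.085 m and z of board in the frame of bin_rim below -0.01 m), for 0.2 s.
At the end, for the whole second after the job is handed in: The module lies at rest inside the reject bin (its underside's centre within the walls and at least 10 mm below the rim), and the gate is closed to within 6 mm (all of step 2 and linear speed of board below 0.03 m/s and value of joint gate below 0.006 m); the robot touches nothing.
It fails at once if the fingers press on the module with more than 20 N (contact force between the fingers and board above 20 N).
It fails at once if the module is lifted more than 35 mm off the stand's top (z of board in the frame of edge above 0.035 m).
It fails at once if the spool is moved more than 10 mm (distance of spool from where it was at the start of the episode above 0.01 m).
It fails at once if the meter is moved more than 15 mm (distance of meter from where it was at the start of the episode above 0.015 m).
It fails at once if the jar is moved more than 15 mm (distance of flux from where it was at the start of the episode above 0.015 m).
It also fails if it takes over 62 s, if anything falls off the work surface, if the arm or the gripper's body presses on something with over 40 N, if the wrist force passes 120 N, or if a joint passes its speed limit or range.

## Working session

There is one attempt and no reset: what is moved stays moved. The work goes in short steps, Python scripts to look and compute and a tool call to move; the robot and the scene stay as the last step left them, time stands still between calls to the robot, and variables do not carry over. Pictures are saved under pics/ and viewed, at most 10 in all, crops included, and the job is handed in when it is done.

Besides the shell and the picture viewer there is one more tool, called after "Request:" in YAML: its name, and indented under it one key for each argument. jog_arm: Moves the arm, as the interface text tells. Its arguments: {"type":"object","properties":{"deltas":{"type":"array"},"force":{"type":"number"}},"required":["deltas"]}

```bash
mkdir -p pics
python3 - <<'E'
from plant import r
import cv2, numpy as np
print(r.get_state())
ims={}
for n in("side","top","wrist"):
    i=r.camera_info(n); print(n,{k:(np.round(v,4).tolist()) for k,v in i.items() if not isinstance(v,str)})
    im=r.capture(n); np.save(f"pics/{n}0.npy",im); cv2.imwrite(f"pics/{n}0.png",im)
E
```

```text
{'time_s': 0.0, 'joints': array([ 8.12485806e+01,  2.05933034e+01,  6.33133587e-01, -1.79458123e-02,
       -7.01359046e+01, -1.65087945e+01]), 'qd': array([-0.07133929, -0.03681   ,  0.04011028,  0.02000119, -0.1509016 ,
        0.10255911]), 'joint_torque': array([ 1.88911377e-03, -5.82719994e+01,  2.93042582e+01,  6.99693426e+00,
        6.73938019e-03, -1.76447916e-04]), 'tcp_pos': array([0.28786125, 0.61003591, 0.24460355]), 'eef_rot': array([ 1.79903092e+02, -1.11285314e-02, -2.52663165e+01]), 'contact_force': array([ 0.46058436, -0.0767123 , -0.06030241]), 'moment': array([-0.00585442,  0.00847015, -0.09939534]), 'gripper_force': 0.0, 'gripper_width': 0.08754579928711287}
side {'fx': 571.4524, 'fy': 571.4524, 'cx': 303.79, 'cy': 234.4528, 'view': [[0.8831, -0.4691, -0.0029, -0.4999], [0.2491, 0.4637, 0.8502, -0.2209], [-0.3975, -0.7516, 0.5264, -1.2712], [0.0, 0.0, 0.0, 1.0]]}
top {'fx': 540.7011, 'fy': 540.7011, 'cx': 326.1762, 'cy': 238.2568, 'view': [[-0.0021, -1.0, 0.0076, -0.017], [0.9877, -0.0009, 0.1561, -0.5325], [-0.1561, 0.0078, 0.9877, -1.2934], [0.0, 0.0, 0.0, 1.0]]}
wrist {'fx': 371.6483, 'fy': 371.6483, 'cx': 319.881, 'cy': 243.2472, 'view': [[-0.4255, -0.905, 0.0016, 0.6737], [0.8619, -0.4058, -0.3041, 0.0376], [0.2758, -0.128, 0.9526, -0.3938], [0.0, 0.0, 0.0, 1.0]]}
```

View pics/top0.png

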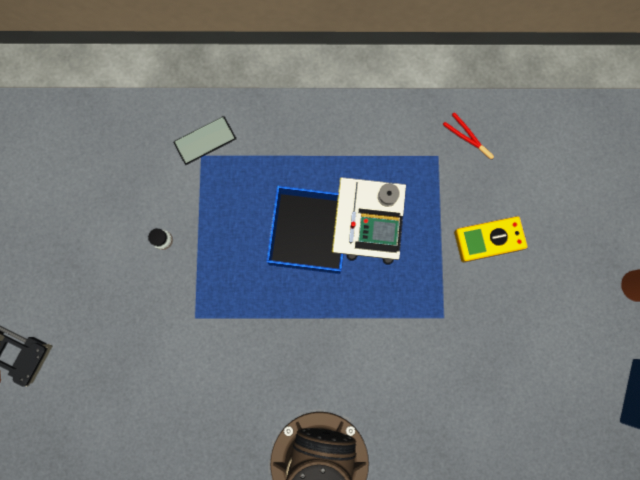

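View pics/side0.png

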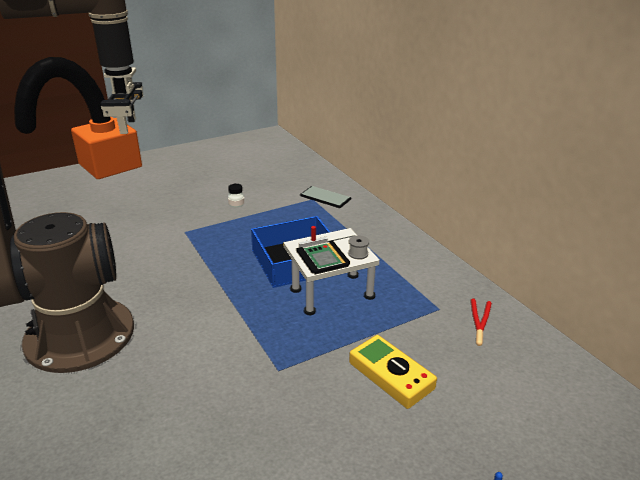

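View pics/wrist0.png

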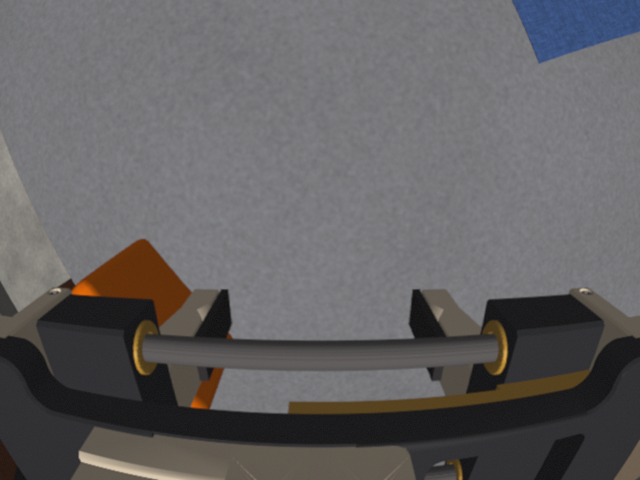

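The top view shows the stand as a white quad at about (341,178), (406,184), (400,258), (334,251). The red post is at (352,225), the green board at (380,229) and the spool at (389,194), with the bin to the left. In the side view the post is at (313,233). The stand's +y is roughly world +y, with a yaw of about -5°.

```bash
cat > h.py <<'E'
import cv2, numpy as np
def ray(i,u,v,fish=False):
    V=i["view"]; R=V[:3,:3]; o=-R.T@V[:3,3]
    x=(u-i["cx"])/i["fx"]; y=(v-i["cy"])/i["fy"]
    if fish:
        t=np.hypot(x,y); s=np.sin(t)/max(t,1e-9); c=np.array([x*s,-y*s,-np.cos(t)])
    else: c=np.array([x,-y,-1.])
    d=R.T@c; return o,d/np.linalg.norm(d)
def plane(i,p,z,f=False):
    o,d=ray(i,*p,f); return o+d*(z-o[2])/d[2]
def tri(a,b):
    A=np.zeros((3,3));B=np.zeros(3)
    for o,d in(a,b):
        P=np.eye(3)-np.outer(d,d);A+=P;B+=P@o
    X=np.linalg.solve(A,B)
    return X,[float(np.linalg.norm((np.eye(3)-np.outer(d,d))@(X-o))) for o,d in(a,b)]
def blobs(m,roi,n=1):
    k=np.zeros_like(m);x0,y0,x1,y1=roi;k[y0:y1,x0:x1]=m[y0:y1,x0:x1]
    c=cv2.findContours(k,cv2.RETR_EXTERNAL,cv2.CHAIN_APPROX_NONE)[0]
    return sorted(c,key=cv2.contourArea)[::-1][:n],k
E
python3 - <<'E'
from plant import r
from h import *
I={n:r.camera_info(n) for n in("side","top")}
roi={"top":(325,165,415,268),"side":(275,215,385,285)}
S={}
for n in roi:
    im=np.load(f"pics/{n}0.npy"); hsv=cv2.cvtColor(im,cv2.COLOR_BGR2HSV)
    w=cv2.inRange(hsv,(0,0,170),(180,50,255))
    c,_=blobs(w,roi[n],3)
    h=cv2.convexHull(np.vstack([x for x in c if cv2.contourArea(x)>60]))
    q=cv2.approxPolyN(h,4,ensure_convex=True).reshape(-1,2)
    print(n,"quad",q.tolist(),[cv2.contourArea(x) for x in c])
    for nm,lo,hi in(("red",(0,150,70),(8,255,255)),("green",(45,80,40),(85,255,255)),("yel",(18,110,120),(32,255,255))):
        m=cv2.inRange(hsv,lo,hi)
        for b in blobs(m,roi[n],3)[0]:
            x,y,W,H=cv2.boundingRect(b); M=b.reshape(-1,2).mean(0); print(nm,(x,y,W,H),M.round(1))
    S[n]=im
def crop(n):
    x0,y0,x1,y1=roi[n]; return cv2.resize(S[n][y0-5:y1+5,x0-5:x1+5],(400,400) if n=="top" else (400,int(400*80/120)),interpolation=cv2.INTER_NEAREST)
a=crop("top");b=crop("side");b=cv2.copyMakeBorder(b,0,400-b.shape[0],0,0,cv2.BORDER_CONSTANT)
cv2.imwrite("pics/crop1.png",np.hstack([a,b]))
E
```

```text
top quad [[405, 184], [399, 259], [333, 252], [341, 177]] [2583.5]
red (351, 222, 4, 5) [352.5 224. ]
red (364, 219, 4, 4) [365.4 220.4]
green (359, 217, 39, 28) [377.1 230. ]
yel (361, 213, 38, 8) [379.7 216.6]
yel (337, 203, 1, 3) [337. 204.]
yel (336, 209, 1, 1) [336. 209.]
side quad [[307, 277], [283, 242], [350, 227], [380, 260]] [341.0, 320.0, 234.5]
red (312, 226, 4, 15) [313.2 233. ]
red (323, 245, 4, 3) [324.7 246.1]
green (304, 244, 38, 24) [322.2 255.4]
yel (328, 243, 17, 20) [335.8 252.7]
```

View pics/crop1.png

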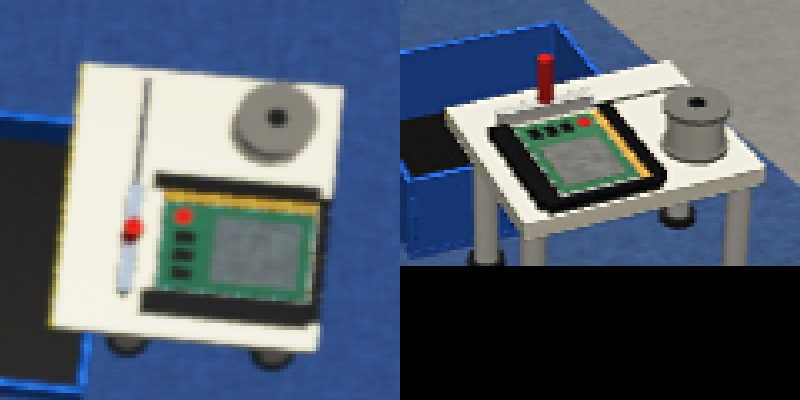

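The crop shows the post between the bar and the yellow edge, the grey pad, and the brass jaw on the +x side with the spool beyond it. The pixel matches between the two views are clear, so I'll triangulate them.

Run:
```python
from plant import r
from h import *
I={n:r.camera_info(n) for n in("side","top")}
P={"c--":((399.5,259),(307,272)), "c-+":((333.5,251.5),(285,242.5)),"c++":((341,177.5),(349,231.5)),"c+-":((405.5,184),(379.5,259)),
"dot":((365.4,220.4),(324.7,246.1)),"post":((353,224.2),(313.4,227)),"spooltop":((388.3,193),(358.7,239.5))}
X={}
for k,(t,s) in P.items():
    X[k],e=tri(ray(I["top"],*t),ray(I["side"],*s)); print(k,(X[k]*1000).round(1),np.round(np.array(e)*1000,1))
C=np.array([X[k] for k in("c--","c-+","c++","c+-")]);zt=C[:,2].mean();print("ztop",zt)
# pad by grey mask in top and side
for n,(x0,y0,x1,y1) in {"top":(365,217,400,247),"side":(308,247,345,270)}.items():
    im=np.load(f"pics/{n}0.npy");h=cv2.cvtColor(im,cv2.COLOR_BGR2HSV);m=cv2.inRange(h,(0,0,90),(180,60,165))
    c,_=blobs(m,(x0,y0,x1,y1)); q=cv2.minAreaRect(c[0]);M=cv2.moments(c[0]);p=(M["m10"]/M["m00"],M["m01"]/M["m00"])
    print(n,q,p,[(plane(I[n],p,z)*1000).round(1) for z in(.120,.125,.13)])
for n in I:
    q=[plane(I[n],P[k][0 if n=="top" else 1],.117) for k in("c--","c-+","c++","c+-")]
    a=lambda d:np.degrees(np.arctan2(d[1],d[0]))
    print(n,np.round(np.mean(q,0)*1000,1),"yaw",[a(q[3]-q[0]),a(q[2]-q[1]),a(q[1]-q[0])-90,a(q[2]-q[3])-90],[np.linalg.norm(q[i]-q[(i+1)%4]).round(4) for i in range(4)])
print("bin corners",[(plane(I["top"],p,.076)*1000).round(0) for p in((277,187),(269,264),(342,271))])
```

```text
c-- [ 472.9 -186.6  125.7] [2.2 2.2]
c-+ [493.  -35.3 111.1] [2.9 2.9]
c++ [669.4 -52.7 101.6] [1.4 1.4]
c+- [ 652.6 -206.5  114.3] [1.4 1.4]
dot [ 563.1 -109.2  121.7] [1.2 1.2]
post [547.9 -78.3 162. ] [2.5 2.5]
spooltop [ 622.4 -160.8  150.8] [2. 2.]
ztop 0.11314211383217404
top ((383.5, 230.99998474121094), (20.87156105041504, 18.00033950805664), 6.340191841125488) (383.49560117302053, 231.02737047898336) [array([ 537.1, -150.8,  120. ]), array([ 536.2, -150.2,  125. ]), array([ 535.4, -149.6,  130. ])]
side ((324.5000305175781, 257.5000305175781), (12.854387283325195, 22.55581283569336), 75.96376037597656) (324.27331711273314, 257.69180859691807) [array([ 540.5, -149.1,  120. ]), array([ 536.8, -155.4,  125. ]), array([ 533.1, -161.8,  130. ])]
side [ 569.6 -126.   117. ] yaw [np.float64(-11.098832387615678), np.float64(-10.363441590986566), np.float64(-4.771529282762273), np.float64(-0.9444034925138993)] [np.float64(0.1326), np.float64(0.1647), np.float64(0.136), np.float64(0.1741)]
top [ 569.6 -119.8  117. ] yaw [np.float64(-5.877024614177473), np.float64(-5.981780332151978), np.float64(-6.604443231934667), np.float64(-5.936028096089245)] [np.float64(0.1539), np.float64(0.1779), np.float64(0.1536), np.float64(0.1797)]
bin corners [array([654., 102.,  76.]), array([465., 119.,  76.]), array([448., -55.,  76.])]
```

Request:
jog_arm:
  deltas:
    - [[0,1.3,-4.6,0.1,0.042],[0,1.3,-4.6,0.1,0.042],[0,1.3,-4.6,0.1,0.042],[0,1.3,-4.6,0.1,0.042],[0,1.3,-4.6,0.1,0.042],[0,1.3,-4.6,0.1,0.042],[0,1.3,-4.6,0.1,0.042],[0,1.3,-4.6,0.1,0.042]]
  force: 20

```text
time_s: 1.15
tcp_pos: [0.392, 0.2409, 0.2536]
eef_rot: [-180.0, -0.0, -5.9]
contact_force: [1.0, 0.3, 0.5]
gripper_width: 0.0438
gripper_force: 0.0
```

Request:
jog_arm:
  deltas:
    - [[0,1.6,-5.0,0,0],[0,1.6,-5.0,0,0],[0,1.6,-5.0,0,0],[0,1.6,-5.0,0,0],[0,1.6,-5.0,0,0],[0,1.6,-5.0,0,0],[0,1.2,-6.0,0,0],[0,0,0,0,0]]

```text
time_s: 2.15
tcp_pos: [0.4998, -0.1212, 0.2528]
eef_rot: [180.0, 0.1, -6.3]
contact_force: [0.2, 1.4, -0.0]
gripper_width: 0.0439
gripper_force: 0.0
```

Run:
```python
from plant import r
import cv2,numpy as np,pickle
r.get_state(); i=r.camera_info("wrist"); im=r.capture("wrist")
s=r.get_state(); print(s["tcp_pos"],s["eef_rot"],s["time_s"],s["contact_force"])
pickle.dump((i,im,s),open("w1.pkl","wb")); cv2.imwrite("pics/w1.png",im)
```

```text
[ 0.49964075 -0.11951197  0.25289428] [ 1.79987986e+02  7.74816644e-02 -6.25166700e+00] 2.2 [-0.91968255 -0.13615242  0.05533567]
```

View pics/w1.png

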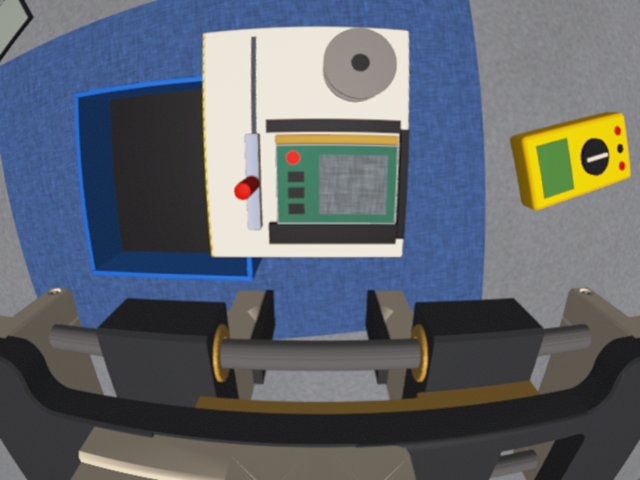

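The wrist view is clear: post top at about (241,190), gate bar at x≈253 over rows 134–230, pad over (318–384, 153–215), and stand corners at (203,32), (409,30), (402,256), (211,257). I'll shift 6 cm in y for a second view.

Request:
jog_arm:
  deltas:
    - [[0,0,3,0,0],[0,0,3,0,0],[0,0,0,0,0],[0,0,0,0,0]]

```text
time_s: 2.7
tcp_pos: [0.4998, -0.0567, 0.2537]
eef_rot: [-180.0, -0.0, -5.9]
contact_force: [-0.3, 0.6, 0.2]
gripper_width: 0.0437
gripper_force: 0.0
```

```bash
cat > m.py <<'E'
from plant import r
from h import *
import pickle
r.get_state(); i=r.camera_info("wrist"); im=r.capture("wrist"); pickle.dump((i,im,r.get_state()),open("w2.pkl","wb"))
F={}
for n in("w1","w2"):
    i,im,s=pickle.load(open(n+".pkl","rb")); im=im[:262]; h=cv2.cvtColor(im,cv2.COLOR_BGR2HSV); f={}
    w=cv2.inRange(h,(0,0,175),(180,60,255)); c,_=blobs(w,(0,0,640,262))
    q=cv2.approxPolyN(cv2.convexHull(c[0]),4,ensure_convex=True).reshape(-1,2).astype(float)
    sm=q.sum(1);df=q[:,0]-q[:,1]; f.update(c_tl=q[sm.argmin()],c_br=q[sm.argmax()],c_tr=q[df.argmax()],c_bl=q[df.argmin()])
    red=cv2.inRange(h,(0,150,190),(8,255,255))|cv2.inRange(h,(172,150,190),(180,255,255))
    x0=int(q[:,0].min());x1=int(q[:,0].max())
    for b in blobs(red,(x0,20,x1,262),2)[0]:
        (u,v),rr=cv2.minEnclosingCircle(b)
        f["post" if rr>7.8 else "dot"]=np.array((u,v)); print(n,"red",u,v,rr)
    g=cv2.inRange(h,(0,0,80),(180,50,165)); g=cv2.morphologyEx(g,cv2.MORPH_OPEN,np.ones((7,7)))
    d=f["dot"]; b=blobs(g,(int(d[0])+12,int(d[1])-14,int(d[0])+105,int(d[1])+75))[0][0]
    q=cv2.minAreaRect(b); f["pad"]=np.array(q[0]); print("pad",q)
    F[n]=(i,f)
X={}
for k in F["w1"][1]:
    a,b=[ray(F[n][0],*F[n][1][k],True) for n in F]; X[k],e=tri(a,b); print(k,[F[n][1][k].round(1).tolist() for n in F],(X[k]*1000).round(1),round(e[0]*1000,2))
C=np.array([X["c_bl"],X["c_tl"],X["c_tr"],X["c_br"]]); print("centre",C.mean(0).round(4))
for n in F:
    i,f=F[n]; q=[plane(i,f[k],.117,True) for k in("c_bl","c_tl","c_tr","c_br")]
    a=lambda d:np.degrees(np.arctan2(d[1],d[0]))
    print(n,np.mean(q,0).round(4),"yaw",[round(x,2) for x in(a(q[1]-q[0]),a(q[2]-q[3]),a(q[0]-q[3])-90,a(q[1]-q[2])-90)],[np.linalg.norm(q[j]-q[(j+1)%4]).round(4) for j in range(4)],"post@.166",plane(i,f["post"],.166,True).round(4),"pad",plane(i,f["pad"],.126,True).round(4))
E
python3 m.py
```

```text
w1 red 242.0 191.0 8.062357902526855
w1 red 292.5 157.5 6.670932292938232
pad ((353.0, 184.0), (58.0, 68.0), 90.0)
w2 red 343.846923828125 179.2346954345703 8.342093467712402
w2 red 381.5 148.6999969482422 6.628823757171631
pad ((436.61346435546875, 177.78787231445312), (61.89302444458008, 57.59098434448242), 2.935673236846924)
c_tl [[200.0, 27.0], [287.0, 12.0]] [673.4 -50.9 120.4] 0.03
c_br [[401.0, 256.0], [474.0, 250.0]] [ 475.  -185.3  114.9] 0.58
c_tr [[413.0, 27.0], [493.0, 30.0]] [ 653.4 -206.6  124.1] 0.52
c_bl [[211.0, 256.0], [290.0, 248.0]] [494.1 -33.4 120.9] 0.19
post [[242.0, 191.0], [343.8, 179.2]] [549.  -77.4 163.1] 0.06
dot [[292.5, 157.5], [381.5, 148.7]] [ 563.4 -108.9  123.8] 0.2
pad [[353.0, 184.0], [436.6, 177.8]] [ 538.5 -150.8  120.9] 0.03
centre [ 0.574  -0.119   0.1201]
w1 [ 0.5746 -0.1188  0.117 ] yaw [np.float64(-5.65), np.float64(-7.57), np.float64(-6.21), np.float64(-7.08)] [np.float64(0.1823), np.float64(0.1598), np.float64(0.1799), np.float64(0.1538)] post@.166 [ 0.5494 -0.0781  0.166 ] pad [ 0.5394 -0.1504  0.126 ]
w2 [ 0.5745 -0.1196  0.117 ] yaw [np.float64(-5.6), np.float64(-8.15), np.float64(-6.57), np.float64(-6.67)] [np.float64(0.1828), np.float64(0.1607), np.float64(0.1825), np.float64(0.1526)] post@.166 [ 0.5495 -0.0773  0.166 ] pad [ 0.5393 -0.1492  0.126 ]
```

Request:
jog_arm:
  deltas:
    - [[0,4.9,-2.1,0,0],[0,0,0,-4,0],[0,0,0,-4,0],[0,0,0,-2,0],[0,0,0,0,0],[-1,0,0,0,0],[-1,0,0,0,0],[-1,0,0,0,0]]
  force: 20

```text
time_s: 3.75
tcp_pos: [0.5494, -0.0785, 0.1545]
eef_rot: [-180.0, -0.1, -6.0]
contact_force: [0.4, -0.1, -0.9]
gripper_width: 0.019
gripper_force: 0.0
```

Request:
jog_arm:
  deltas:
    - [[-1,0,0,0,0],[-1,0,0,0,0],[-1,0,0,0,0]]

```text
time_s: 4.12
tcp_pos: [0.5497, -0.0773, 0.1542]
eef_rot: [-179.9, -0.1, -6.0]
contact_force: [-0.7, 6.7, 2.6]
gripper_width: 0.011
gripper_force: 20.0
```

Request:
jog_arm:
  deltas:
    - [[-1,1.0,-0.06,0,0],[-1,1.2,-0.13,0,0],[-1,1.2,-0.13,0,0],[-1,1.2,-0.13,0,0],[-1,1.2,-0.13,0,0],[-1,1.0,-0.11,0,0],[-1,0.6,-0.06,0,0],[-1,0,0,0,0]]

```text
time_s: 5.12
tcp_pos: [0.6219, -0.0853, 0.1542]
eef_rot: [-180.0, 0.1, -6.0]
contact_force: [-7.8, 7.1, 9.7]
gripper_width: 0.0117
gripper_force: 20.0
```

Request:
jog_arm:
  deltas:
    - [[-1,0.2,0.02,0,0],[-1,0.2,0,0,0],[-1,0,0,0,0]]

```text
time_s: 5.5
tcp_pos: [0.6227, -0.0853, 0.1539]
eef_rot: [180.0, 0.5, -6.0]
contact_force: [-18.7, 8.1, 16.8]
gripper_width: 0.0114
gripper_force: 20.0
```

Request:
jog_arm:
  deltas:
    - [[-1,-0.3,0,0,0],[-0.35,0,0,0,0],[-0.35,0,0,0,0],[-0.35,0,0,0,0],[-0.35,0,0,0,0],[-0.35,0,0,3,0],[-0.35,0,0,3,0],[-0.35,0,0,1,0]]

```text
time_s: 6.5
tcp_pos: [0.6249, -0.0859, 0.2256]
eef_rot: [-180.0, -0.2, -6.0]
contact_force: [0.3, 0.8, -0.5]
gripper_width: 0.0284
gripper_force: 0.0
```

Request:
jog_arm:
  deltas:
    - [[-1,-4.3,-3.2,0,0],[-1,-4.3,-3.2,0,0],[-1,0,0,0,0],[-1,0,0,-4,0],[-1,0,0,-2.5,0],[-1,0,0,0,0],[-1,0,0,0,0],[-1,0,0,0,0]]
  force: 40

```text
time_s: 7.5
tcp_pos: [0.5389, -0.1498, 0.1597]
eef_rot: [-180.0, -0.1, -6.0]
contact_force: [-0.1, 0.4, -0.1]
gripper_width: 0.0002
gripper_force: 0.0
```

Run:
```python
from plant import r
from h import *
im=r.capture("top");i=r.camera_info("top");h=cv2.cvtColor(im,cv2.COLOR_BGR2HSV)
m=cv2.inRange(h,(0,150,70),(8,255,255))
for b in blobs(m,(325,165,415,268),3)[0]:
    p=b.reshape(-1,2).mean(0);print(p,plane(i,p,.160))
print(plane(i,(352.5,224),.16)); s=r.get_state();print(s["tcp_pos"],s["contact_force"],s["gripper_width"],s["time_s"])
im=r.capture("wrist");cv2.imwrite("pics/w3.png",im)
```

```text
[ 0.54639071 -0.07638747  0.16      ]
[ 0.53875305 -0.14976513  0.1596136 ] [ 0.22168159  0.54111978 -0.4371964 ] 0.00021842324952597958 7.55
```

View pics/w3.png

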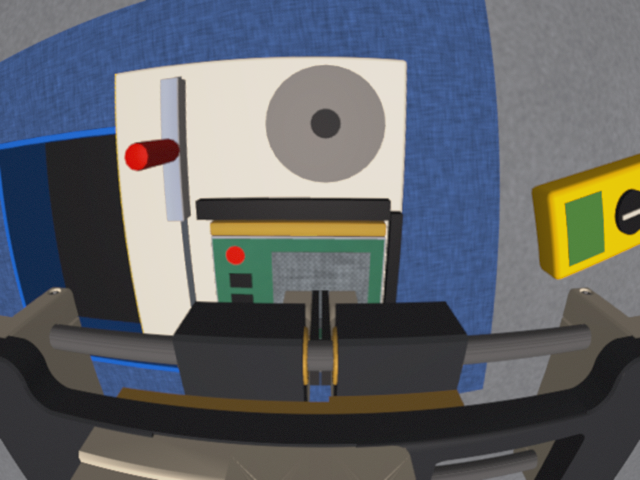

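The gate is fully open, with its bar clear of the path at about (173,78–220). The closed fingers are over the pad at about (320,280). Next I'll descend by feel.

Request:
jog_arm:
  deltas:
    - [[-1,0,0,-0.7,0],[-1,0,0,-0.4,0],[-1,0,0,0,0],[-1,0,0,0,0]]

```text
time_s: 8.1
tcp_pos: [0.538, -0.1499, 0.1475]
eef_rot: [180.0, 0.0, -6.0]
contact_force: [0.1, -0.1, 0.3]
gripper_width: 0.0002
gripper_force: 0.0
```

Request:
jog_arm:
  deltas:
    - [[-1,0,0,-0.1,0],[-1,0,0,0,0],[-1,0,0,0,0]]

```text
time_s: 8.48
tcp_pos: [0.538, -0.1499, 0.1466]
eef_rot: [-180.0, -0.0, -6.0]
contact_force: [-0.1, 0.5, 0.8]
gripper_width: 0.0004
gripper_force: 0.0
```

Request:
jog_arm:
  deltas:
    - [[-1,0,0,-0.1,0],[-1,0,0,0,0],[-1,0,0,0,0]]

```text
time_s: 8.85
tcp_pos: [0.538, -0.1499, 0.1456]
eef_rot: [180.0, -0.0, -6.0]
contact_force: [-1.3, -0.1, 0.8]
gripper_width: 0.0005
gripper_force: 0.0
```

Request:
jog_arm:
  deltas:
    - [[-1,0,0,-0.1,0],[-1,0,0,0,0],[-1,0,0,0,0]]

```text
time_s: 9.22
tcp_pos: [0.538, -0.1499, 0.1446]
eef_rot: [-180.0, -0.0, -6.0]
contact_force: [-1.2, -0.4, 0.3]
gripper_width: 0.0005
gripper_force: 0.0
```

Request:
jog_arm:
  deltas:
    - [[-1,0,0,-0.07,0],[-1,0,0,0,0],[-1,0,0,0,0]]

```text
time_s: 9.6
tcp_pos: [0.538, -0.1498, 0.1439]
eef_rot: [180.0, -0.0, -6.0]
contact_force: [-0.4, -0.2, 0.0]
gripper_width: 0.0003
gripper_force: 0.0
```

Request:
jog_arm:
  deltas:
    - [[-1,0,0,-0.08,0],[-1,0,0,0,0],[-1,0,0,0,0]]

```text
time_s: 9.98
tcp_pos: [0.538, -0.1499, 0.143]
eef_rot: [180.0, 0.0, -6.0]
contact_force: [-0.1, -0.3, 0.2]
gripper_width: 0.0004
gripper_force: 0.0
```

Request:
jog_arm:
  deltas:
    - [[-1,0,0,-0.08,0],[-1,0,0,0,0],[-1,0,0,0,0]]

```text
time_s: 10.35
tcp_pos: [0.538, -0.1499, 0.1423]
eef_rot: [180.0, -0.0, -6.0]
contact_force: [-0.4, -0.5, 0.9]
gripper_width: 0.0006
gripper_force: 0.0
```

Request:
jog_arm:
  deltas:
    - [[-1,0,0,-0.08,0],[-1,0,0,0,0],[-1,0,0,0,0]]

```text
time_s: 10.72
tcp_pos: [0.5381, -0.1498, 0.1415]
eef_rot: [180.0, -0.0, -6.0]
contact_force: [0.2, 0.4, 1.7]
gripper_width: 0.0003
gripper_force: 0.7
```

Request:
jog_arm:
  deltas:
    - [[-1,0,0,-0.06,0],[-1,0,0,0,0],[-1,0,0,0,0]]

```text
time_s: 11.1
tcp_pos: [0.5381, -0.1499, 0.1415]
eef_rot: [180.0, -0.0, -6.0]
contact_force: [-2.5, 0.8, 7.1]
gripper_width: 0.0003
gripper_force: 3.3
```

Request:
jog_arm:
  deltas:
    - [[-1,0,0,-0.05,0],[-1,0,0,0,0],[-1,0.01,0.1,0,0],[-1,0.02,0.2,0,0],[-1,0.02,0.2,0,0]]

```text
time_s: 11.72
tcp_pos: [0.5385, -0.146, 0.1415]
eef_rot: [179.9, -0.0, -6.0]
contact_force: [-2.9, -5.0, 8.4]
gripper_width: 0.0001
gripper_force: 4.2
```

Request:
jog_arm:
  deltas:
    - [[-1,0.01,0.1,-0.03,0],[-1,0.03,0.3,0,0],[-1,0.03,0.3,0,0],[-1,0.03,0.3,0,0]]

```text
time_s: 12.22
tcp_pos: [0.5396, -0.1361, 0.1415]
eef_rot: [179.9, -0.0, -6.0]
contact_force: [-2.6, -5.8, 10.1]
gripper_width: 0.0007
gripper_force: 5.2
```

```bash
cat > d.py <<'E'
from plant import r
from h import *
r.get_state(); i=r.camera_info("wrist"); im=r.capture("wrist");h=cv2.cvtColor(im,cv2.COLOR_BGR2HSV)
red=cv2.inRange(h,(0,150,190),(8,255,255))|cv2.inRange(h,(172,150,190),(180,255,255))
for b in blobs(red,(60,20,500,290),3)[0]:
    if cv2.contourArea(b)>40:
        p,rr=cv2.minEnclosingCircle(b); print(np.round(p,0),round(rr,1),"@.122",plane(i,p,.122,True).round(4),"@.163",plane(i,p,.163,True).round(4))
s=r.get_state(); print(s["tcp_pos"].round(4),s["contact_force"].round(1),s["time_s"])
E
python3 d.py
```

```text
[145. 157.] 15.1 @.122 [ 0.621  -0.0642  0.122 ] @.163 [ 0.6213 -0.0848  0.163 ]
[226. 267.] 10.0 @.122 [ 0.564  -0.0946  0.122 ] @.163 [ 0.5789 -0.1075  0.163 ]
[ 0.5397 -0.1358  0.1415] [-3.  -4.6 10.3] 12.275
```

Request:
jog_arm:
  deltas:
    - [[-1,0.04,0.35,0,0],[-1,0.04,0.35,0,0],[-1,0.04,0.35,0,0],[-1,0.04,0.35,0,0],[-1,0.04,0.35,0,0],[-1,0.04,0.35,0,0]]

```text
time_s: 13.02
tcp_pos: [0.542, -0.1151, 0.1415]
eef_rot: [179.9, -0.0, -6.0]
contact_force: [-3.2, -5.5, 10.5]
gripper_width: 0.0005
gripper_force: 5.4
```

Request:
jog_arm:
  deltas:
    - [[-1,0.04,0.35,0,0],[-1,0.04,0.35,0,0],[-1,0.04,0.35,0,0],[-1,0.04,0.35,0,0],[-1,0.04,0.35,0,0],[-1,0.04,0.35,0,0]]

```text
time_s: 13.78
tcp_pos: [0.5444, -0.0941, 0.1415]
eef_rot: [179.9, -0.0, -6.0]
contact_force: [-3.0, -6.2, 11.1]
gripper_width: 0.0006
gripper_force: 5.5
```

```bash
python3 d.py
```

```text
[266. 152.] 16.8 @.122 [ 0.6195 -0.0794  0.122 ] @.163 [ 0.6213 -0.0854  0.163 ]
[226. 266.] 10.3 @.122 [ 0.5691 -0.0528  0.122 ] @.163 [ 0.5838 -0.0656  0.163 ]
[ 0.5444 -0.0937  0.1415] [-3.6 -3.3 10.5] 13.825
```

Request:
jog_arm:
  deltas:
    - [[-1,0.04,0.35,0,0],[-1,0.04,0.35,0,0],[-1,0.04,0.35,0,0],[-1,0.04,0.35,0,0],[-1,0.04,0.35,0,0],[-1,0.04,0.35,0,0]]

```text
time_s: 14.58
tcp_pos: [0.5468, -0.073, 0.1415]
eef_rot: [179.9, -0.0, -6.0]
contact_force: [-2.7, -5.5, 10.7]
gripper_width: 0.0006
gripper_force: 5.4
```

Request:
jog_arm:
  deltas:
    - [[-1,0.03,0.3,0,0],[-1,0.03,0.3,0,0],[-1,0.03,0.3,0,0],[-1,0.03,0.3,0,0]]

```text
time_s: 15.08
tcp_pos: [0.5485, -0.061, 0.1415]
eef_rot: [179.9, -0.1, -6.0]
contact_force: [-1.0, -5.9, 10.0]
gripper_width: 0.0004
gripper_force: 4.7
```

```bash
python3 d.py
```

```text
[371. 154.] 16.7 @.122 [ 0.618  -0.0911  0.122 ] @.163 [ 0.6213 -0.0856  0.163 ]
[228. 264.] 10.1 @.122 [ 0.5741 -0.0205  0.122 ] @.163 [ 0.5886 -0.0331  0.163 ]
[ 0.5485 -0.0605  0.1415] [-2.1 -2.3 10.8] 15.125
```

Request:
jog_arm:
  deltas:
    - [[-1,0.03,0.3,0,0],[-1,0.03,0.3,0,0],[-1,0.03,0.3,0,0],[-1,0.03,0.3,0,0],[-1,0,0,0,0]]

```text
time_s: 15.75
tcp_pos: [0.5504, -0.0479, 0.1415]
eef_rot: [180.0, -0.2, -6.0]
contact_force: [-1.0, -0.5, 8.4]
gripper_width: 0.0004
gripper_force: 4.3
```

Request:
jog_arm:
  deltas:
    - [[-1,0.03,0.3,0,0],[-1,0.03,0.3,0,0],[-1,0,0,0,0]]

```text
time_s: 16.12
tcp_pos: [0.551, -0.0419, 0.1415]
eef_rot: [180.0, -0.2, -6.0]
contact_force: [-0.2, 0.2, 8.5]
gripper_width: 0.0006
gripper_force: 4.3
```

```bash
python3 d.py
```

```text
[429. 157.] 16.1 @.122 [ 0.6173 -0.0979  0.122 ] @.163 [ 0.6213 -0.0859  0.163 ]
[227. 265.] 10.3 @.122 [ 0.5763 -0.001   0.122 ] @.163 [ 0.5908 -0.0138  0.163 ]
[ 0.5509 -0.0419  0.1415] [-0.2 -0.5  9.2] 16.175
```

Request:
jog_arm:
  deltas:
    - [[-1,0.03,0.3,0,0],[-1,0.02,0.2,0,0],[-1,0,0,0,0],[-1,0,0,0,0]]

```text
time_s: 16.68
tcp_pos: [0.5514, -0.037, 0.1415]
eef_rot: [180.0, -0.2, -6.0]
contact_force: [-1.0, 0.0, 8.6]
gripper_width: 0.0004
gripper_force: 4.1
```

Request:
jog_arm:
  deltas:
    - [[-1,0,0,0.2,0],[-1,0,0,2,0],[-1,0,0,4,0],[-1,0,0,4,0],[-1,0,0,0,0],[-1,0,0,0,0]]

```text
time_s: 17.42
tcp_pos: [0.5497, -0.0368, 0.2415]
eef_rot: [-180.0, 0.0, -6.0]
contact_force: [0.2, 0.5, -0.9]
gripper_width: 0.0006
gripper_force: 0.0
```

```bash
python3 d.py
python3 - <<'E'
from plant import r
import cv2
a=r.capture("wrist");cv2.imwrite("pics/w4.png",a)
E
```

```text
[389. 141.] 8.7 @.122 [ 0.6193 -0.0929  0.122 ] @.163 [ 0.6214 -0.0855  0.163 ]
[ 0.5495 -0.0369  0.241 ] [ 0.4 -0.6 -0.1] 17.475
```

View pics/w4.png

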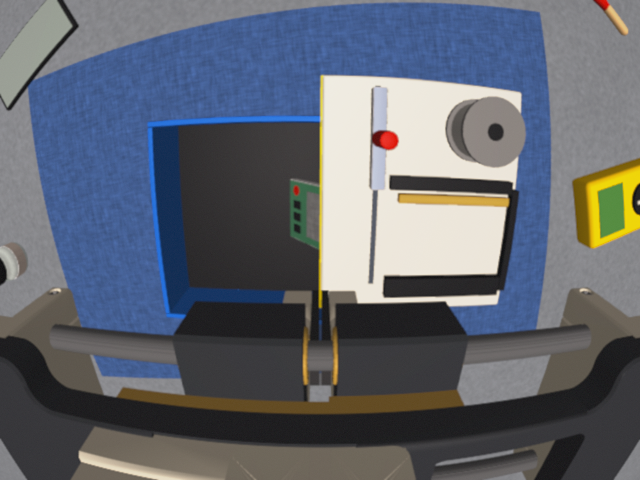

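The module lies in the bin, visible at (305,212) and partly under the stand's edge. Next I'll close the gate, whose post is at (0.6213, -0.0855).

Request:
jog_arm:
  deltas:
    - [[-0.35,3.6,-2.45,0,0],[-0.35,3.6,-2.45,0,0],[-0.35,0,0,0,0],[-0.35,0,0,-4,0],[-0.35,0,0,-4,0],[-0.35,0,0,-0.7,0],[-0.35,0,0,0,0],[-1,0,0,0,0]]
  force: 20

```text
time_s: 18.52
tcp_pos: [0.6232, -0.0857, 0.1569]
eef_rot: [-180.0, -0.2, -6.0]
contact_force: [-0.4, -0.5, 0.4]
gripper_width: 0.023
gripper_force: 0.0
```

Request:
jog_arm:
  deltas:
    - [[-1,0,0,0,0],[-1,0,0,0,0],[-1,0,0,0,0],[-1,0,0,0,0]]

```text
time_s: 19.02
tcp_pos: [0.6229, -0.0853, 0.1564]
eef_rot: [-180.0, -0.1, -6.0]
contact_force: [-1.6, 3.4, 5.0]
gripper_width: 0.0114
gripper_force: 20.0
```

Request:
jog_arm:
  deltas:
    - [[-1,-1.0,0.11,0,0],[-1,-1.2,0.13,0,0],[-1,-1.2,0.13,0,0],[-1,-1.2,0.13,0,0],[-1,-1.2,0.13,0,0],[-1,-1.0,0.11,0,0],[-1,-0.7,0.07,0,0],[-1,0,0,0,0]]

```text
time_s: 20.02
tcp_pos: [0.5482, -0.077, 0.1564]
eef_rot: [-179.9, -0.2, -6.0]
contact_force: [2.5, 5.2, 6.2]
gripper_width: 0.0115
gripper_force: 20.0
```

Request:
jog_arm:
  deltas:
    - [[-1,-0.2,0,0,0],[-1,0,0,0,0]]

```text
time_s: 20.27
tcp_pos: [0.5481, -0.077, 0.1565]
eef_rot: [-179.9, -0.4, -6.0]
contact_force: [9.4, 3.3, 1.6]
gripper_width: 0.0115
gripper_force: 20.0
```

Force has built up with no further travel, so the gate is against its closed stop. Now I'll release, retreat and check.

Request:
jog_arm:
  deltas:
    - [[-1,0.2,0,0,0],[0,0,0,0,0],[0,0,0,0,0],[0,0,0,0,0],[0,0,0,0,0],[0,0,0,4,0],[0,0,0,4,0],[0,0,0,2,0]]

```text
time_s: 21.28
tcp_pos: [0.5478, -0.0778, 0.2574]
eef_rot: [-180.0, -0.2, -6.0]
contact_force: [-0.8, 1.1, -1.0]
gripper_width: 0.0441
gripper_force: 0.0
```

Request:
jog_arm:
  deltas:
    - [[0,-2.5,2,0,0],[0,-2.5,2,0,0],[0,0,2,0,0],[0,0,0,0,0],[0,0,0,0,0]]

```text
time_s: 21.9
tcp_pos: [0.4972, -0.018, 0.255]
eef_rot: [180.0, 0.0, -6.0]
contact_force: [-0.4, -0.0, -0.3]
gripper_width: 0.0438
gripper_force: 0.0
```

```bash
python3 d.py
python3 - <<'E'
from plant import r
import cv2
a=r.capture("wrist");cv2.imwrite("pics/w5.png",a)
E
```

```text
[403. 173.] 8.2 @.122 [ 0.5412 -0.0859  0.122 ] @.163 [ 0.547 -0.077  0.163]
[ 0.4973 -0.0181  0.2549] [ 1.1  0.6 -0.2] 21.95
```

View pics/w5.png

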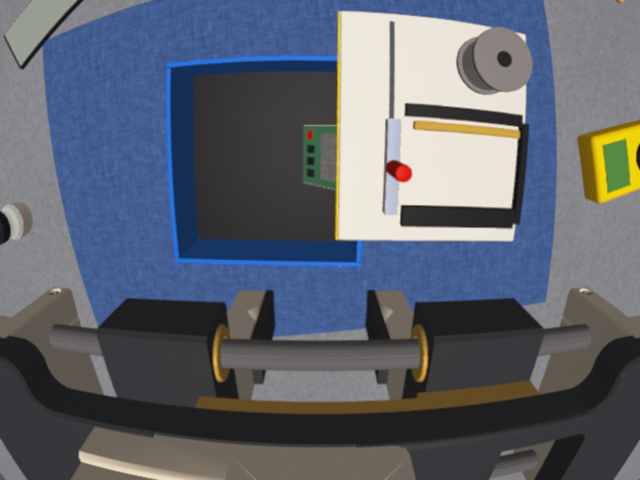

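The gate is closed, with the post back at x 0.547. Before handing in, I'll check from the numbers that the board is well inside the bin.

Run:
```python
from plant import r
from h import *
i=r.camera_info("wrist")
for z in(.014,.022,.04,.06):
    a,b=plane(i,(304,125),z,True),plane(i,(304,185),z,True); print(z,a.round(3),b.round(3),np.linalg.norm(a-b).round(4))
print("rim",[plane(i,p,.075,True).round(3) for p in((168,65),(178,262),(361,263))])
```

```text
0.014 [ 0.585 -0.012  0.014] [ 0.523 -0.005  0.014] 0.0621
0.022 [ 0.585 -0.012  0.022] [ 0.524 -0.006  0.022] 0.0608
0.04 [ 0.584 -0.013  0.04 ] [ 0.527 -0.007  0.04 ] 0.0579
0.06 [ 0.584 -0.014  0.06 ] [ 0.53  -0.008  0.06 ] 0.0546
rim [array([0.657, 0.1  , 0.075]), array([0.473, 0.122, 0.075]), array([ 0.455, -0.053,  0.075])]
```

The board's front end is on the floor at y≈-0.01, but the near wall is at y≈-0.06, so the board must be leaning on that wall. I'll look from further out to check it.

Request:
jog_arm:
  deltas:
    - [[0,0,5,0,0],[0,0,5,0,0],[0,0,5,0,0],[0,0,0,0,0],[0,0,0,0,0]]

```text
time_s: 22.62
tcp_pos: [0.4972, 0.1318, 0.2547]
eef_rot: [180.0, 0.0, -6.0]
contact_force: [-0.5, -0.9, -0.6]
gripper_width: 0.0436
gripper_force: 0.0
```

Run:
```python
from plant import r
import cv2,pickle
r.get_state();i=r.camera_info("wrist");a=r.capture("wrist");pickle.dump((i,a),open("w6.pkl","wb"))
cv2.imwrite("pics/w6.png",cv2.resize(a[60:280,300:620],(800,550)))
```

```text
(no output)
```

View pics/w6.png

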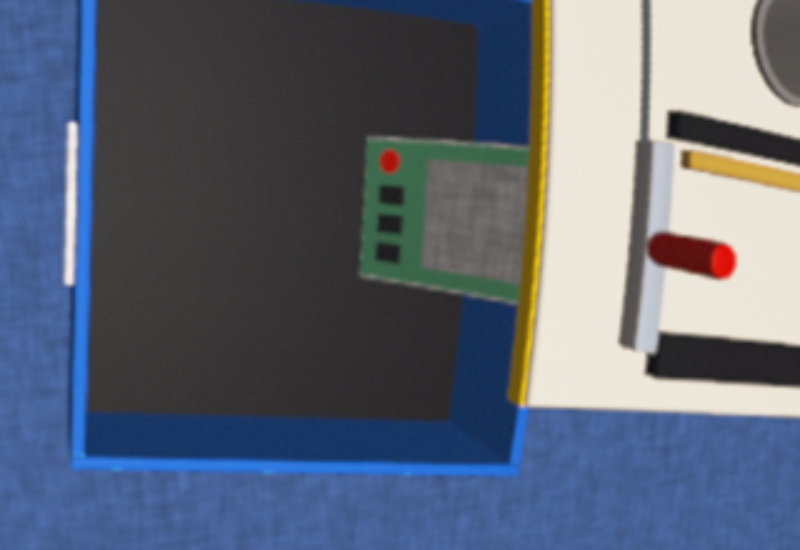

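The module lies nose-down on the bin floor and leans on the near wall inside the bin. By geometry its centre is about 25 mm below the rim and about 60 mm from the bin's centre in y. I'll confirm it is at rest, then hand in.

Run:
```python
from plant import r
from h import *
i=r.camera_info("wrist"); print(plane(i,(445,142),.014,True).round(3)); 
def dot():
    h=cv2.cvtColor(r.capture("wrist"),cv2.COLOR_BGR2HSV);m=cv2.inRange(h,(0,150,100),(8,255,255))
    return cv2.minEnclosingCircle(blobs(m,(430,100,480,150))[0][0])[0]
a,b=dot(),dot(); print(a,b)
if np.hypot(a[0]-b[0],a[1]-b[1])<0.5: print(r.close_job())
```

```text
[ 0.556 -0.008  0.014]
(454.5, 124.0) (454.5, 124.0)
the job is handed in; nothing more can be done
None
```

The failed module is in the reject bin, resting nose-down against the near wall, the gate is closed again, and the job was handed in at about 23 s; the hand-in returned no verdict.

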